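# Balance the copper-bossed hub on the balancing dome

## Task

Pick up the flanged hub with the copper-coloured boss and balance it, boss up, on the blue balancing dome: set it down gently, centred on the yellow spot, so that it rests nearly level on the dome alone and stays there when let go. Leave the all-silver hub and the all-dark hub where they lie.

Things in the scene. Friction and masses are not known exactly. Their poses are not given: they have to be found in the camera images.
- copper_hub: Part to balance, 0.25 to 0.5 kg: round silver flange, 90 mm across, 12 mm thick, flat underside; in its centre an upright copper-coloured round boss, 36 mm across, 40 mm tall (top 52 mm above the underside), to grip from above across any diameter. Centre of mass on the axis 12 mm above the underside. Stands flange down on the bench. Origin: centre of the underside; z up along the boss.
- dome: Fixed blue dome: smooth spherical cap, radius of curvature 90 mm, its top 60 mm above the bench and marked with a yellow spot 18 mm across; dark steel rim at the foot, 190 mm across, 8 mm high. A hub set on it off-centre rocks and tilts, about 0.7 degrees per mm. Origin: centre of the foot, at bench height; z up; the top lies 60 mm above it.
- silver_hub: Bystander: the same shape and sizes as the copper-bossed hub, but flange and boss both silver aluminium. Origin: centre of the underside, z up.
- dark_hub: Bystander: the same shape and sizes, but flange and boss both dark steel grey. Origin: centre of the underside, z up.
Not all that is in view belongs to the job. Leave any green look-alike of the copper_hub alone.

How it is judged:
At the end, for the whole second after the job is handed in: The copper-bossed hub rests boss up on top of the dome, its axis within 18 mm of the dome's centre, tilted less than 12 degrees, let go and at rest (rocking slower than 0.3 rad/s) (horizontal distance between copper_hub and dome below 0.018 m and z of copper_hub in the frame of dome between 0.052 and 0.066 m and angle between copper_hub's own z axis and vertical below 0.21 rad and contact force between copper_hub and dome above 1 N and linear speed of copper_hub below 0.03 m/s and angular speed of copper_hub below 0.3 rad/s); the robot touches nothing.
It fails at once if the hub is pressed or knocked hard on the dome (over 80 N) (contact force between copper_hub and dome above 80 N).
It fails at once if the hub is dropped (falls free of the fingers at over 0.6 m/s, as from 2 cm) (linear speed of copper_hub above 0.6 m/s and contact force between copper_hub and the fingers below 0.1 N).
It fails at once if the all-silver hub is moved more than 25 mm (distance of silver_hub from where it was at the start of the episode above 0.025 m).
It fails at once if the all-dark hub is moved more than 25 mm (distance of dark_hub from where it was at the start of the episode above 0.025 m).
It also fails if it takes over 42 s, if anything falls off the work surface, if the arm or the gripper's body presses on something with over 40 N, if the wrist force passes 120 N, or if a joint passes its speed limit or range.

## Robot

A 6-joint arm with a two-finger parallel gripper is mounted at the origin on the work surface. World frame = base frame: x ahead of the robot, y to its left, z up, the work surface at z = 0. Lengths are in m, angles in rad, forces in N, time in s.
With the tool pointing down it reaches from about 0.35 to 0.925 m from the base axis. Payload 6.4 kg.
Tool frame: the origin (TCP) lies at the very end of the fingers, on their centre line; the grasp point (between the pads) lies 19 mm behind it (robot.pinch_z is the distance from the TCP to the grasp point, in m); z points along the fingers, y is the line along which they close (so a half turn about z gives the same grasp; the last joint's range is limited). The gripper opens to 85 mm and grips with 20 to 120 N. Pads are 22 mm wide; open, the fingers measure 114 mm over their backs; the gripper's body (76 mm by 85 mm) begins 54 mm behind the grasp point. The pads swing forward as they close: fully open they stand 13 mm farther back than shut.
Start: joints at [1.082, 0.245, 1.558, -0, 1.339, -0.174], TCP at [0.201, 0.618, 0.231] pointing down, gripper open.
Joint ranges: [-3.13, 3.13], [-1.02, 2.26], [0.13, 2.54], [-0.95, 4.09], [0.21, 2.88], [-2.74, 2.74]. Speed limits (rad/s): [2.57, 2.57, 3.14, 3.14, 3.14, 3.14].

## Interface

Orientations are given as a unit quaternion [w, x, y, z].
In Python, from plant import robot gives the robot as it stands.
- The arm moves only by the shell command python3 -m inch 'ROWS'. ROWS is JSON, a list of rows, each a list of 7 numbers: the gripper's target within -1 to 1 (fully open at 1, half-way at 0, shut at -1), then the shift along the tool's x, y, z scaled (see below), then the turn, a rotation vector about the tool's x, y, z scaled (see below). A call has 1 to 8 rows; each row shifts and turns the commanded pose from where the row before left it, along the tool's axes as they then stand; what a row does not reach is not made up. The controller multiplies each number of a shift by 0.03 m and each number of a turn by 4 degrees. A row lasts 1/12 s, in which the tool goes at most 41.7 mm and 7.16 degrees, less where a joint would pass 70% of its speed; a pose out of reach is approached as far as the arm can. A call with a number of a shift or a turn outside -1 to 1 is refused whole. A call with a gripper value outside its range is refused whole. The fingers move at their own pace and stop on an object; the grip force is fixed at half the most. Time passes only in rows, so rows that do not move let the fingers close. It gives the time, the measured TCP pose, the force, the opening and the grip force at its end, in the units of the state.
- robot.observe(): the state, without advancing time (a new reading comes with each control period).
- robot.get_image(name): name is "scene" or "top" or "wrist"; returns the picture (420x560x3 uint8, red, green, blue); there is no depth.
- robot.camera_params(name): a dict with "fx", "fy", "cx", "cy" (pixels), "D" ([k1, k2, p1, p2, k3] as OpenCV has them; the pictures are not rectified), "origin" and "attitude" of the camera in the world; the wrist camera has in their place "T_tool_cam" (4x4, takes a point from camera to tool coordinates, whose origin is the TCP and whose axes are the flange's). Camera axes: x right, y down, z forward; pixel columns grow to the right and rows downward; lengths in m; the calibration is good to about 2 mm. A picture is of the moment at which its call begins: read the wrist's pose just before it. camera_params takes no time and is no camera call.
- robot.sign_off(): hands the job in; it is judged then, once.
The state is a dict: "clock": time; "joint_positions": joint angles; "qvel": joint speeds; "effort": joint torques, N m; "position": TCP position; "tool_rot": TCP orientation; "ft_force": force on the tool from outside, world axes, zero at the start; "wrist_torque": the same for the moment, N m; "gripper_width": finger opening in m; "grasp_force": force on a finger pad.
Only numpy, scipy, OpenCV 4.12 (cv2) and the standard library are available. Lean on these libraries where they do the work, as an engineer would, in place of code of your own. Each camera call takes 0.05 s, during which the arm holds its last target. There are 200 camera calls.

## Working session

There is one attempt and no reset: what is moved stays moved. The work goes in short steps, Python scripts to look and compute and a shell command to move; the robot and the scene stay as the last step left them, time stands still between calls to the robot, and variables do not carry over. Pictures are saved under pics/ and viewed, at most 10 in all, crops included, and the job is handed in when it is done.

```bash
mkdir -p pics; ls
python3 - <<'E'
from plant import robot
import cv2,numpy as np
s=robot.observe();print(s['clock'],s['position'],s['tool_rot'],s['gripper_width'],s['ft_force'])
for n in("scene","top"):
    im=robot.get_image(n);cv2.imwrite(f"pics/{n}0.png",im[:,:,::-1]);p=robot.camera_params(n);print(n,p)
print(robot.camera_params("wrist"))
E
```

```text
pics
0.0 [0.20095959 0.61755795 0.23015666] [-3.15707305e-04  1.56722109e-01  9.87642251e-01 -9.29584575e-04] 0.08516928538526877 [-0.15978297 -0.35298976 -0.45251086]
scene {'fx': 400.645540093902, 'fy': 400.645540093902, 'cx': 285.191930137469, 'cy': 211.84896422008256, 'D': array([0.03955206, 0.        , 0.        , 0.        , 0.        ]), 'origin': array([ 0.85300236, -0.56841201,  0.87313937]), 'attitude': array([-0.33835904,  0.90671112,  0.23913804, -0.07874709])}
top {'fx': 415.9618293802997, 'fy': 415.9618293802997, 'cx': 277.61084673029467, 'cy': 211.11435459911203, 'D': array([-0.08194428,  0.        ,  0.        ,  0.        ,  0.        ]), 'origin': array([0.41856666, 0.0720566 , 1.01305425]), 'attitude': array([ 0.02808745, -0.70147093,  0.71059089, -0.04701284])}
{'fx': 291.1811045561187, 'fy': 291.1811045561187, 'cx': 277.6789421246827, 'cy': 207.83247393033474, 'D': array([-0.03531925,  0.        ,  0.        ,  0.        ,  0.        ]), 'T_tool_cam': array([[ 2.04497719e-04, -9.63855407e-01, -2.66425811e-01,
         6.69595603e-02],
       [ 9.99999538e-01, -5.32640629e-05,  9.60254107e-04,
        -1.84601738e-04],
       [-9.39737034e-04, -2.66425884e-01,  9.63854950e-01,
        -1.42291113e-01],
       [ 0.00000000e+00,  0.00000000e+00,  0.00000000e+00,
         1.00000000e+00]])}
```

View pics/top0.png

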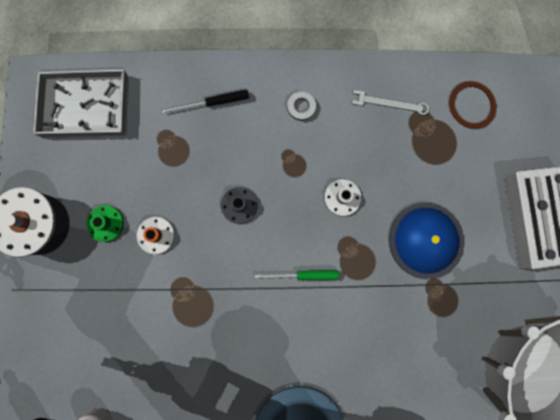

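View pics/scene0.png

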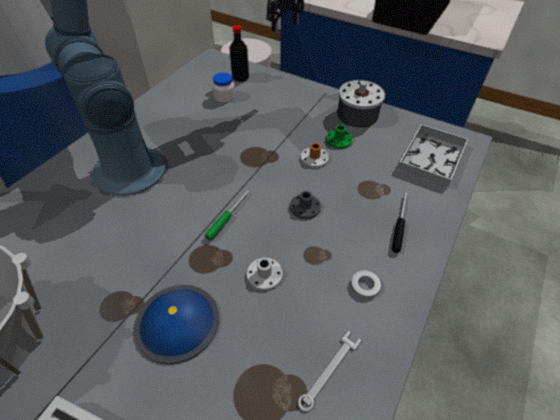

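Top view: the copper-bossed hub is at (155,236), with a silver flange about 37 px wide (90 mm). Look-alikes are the green hub (104,224), the dark hub (239,205), the silver hub (343,196) and a pot with a copper knob (20,222), which is too big. Only the one at (155,236) fits. The dome is at (427,239) with its yellow spot at (435,239). The scene view agrees: hub (315,155), dome (178,320).

```bash
cat > h.py <<'E'
import cv2,numpy as np
from scipy.spatial.transform import Rotation as R
from plant import robot
def rot(q): return R.from_quat(np.roll(q,-1)).as_matrix()
def cam(n,s=None):
    p=robot.camera_params(n);K=np.array([[p['fx'],0,p['cx']],[0,p['fy'],p['cy']],[0,0,1]])
    if n=='wrist':
        T=p['T_tool_cam'];M=rot(s['tool_rot']);return K,p['D'],M@T[:3,:3],M@T[:3,3]+s['position']
    return K,p['D'],rot(p['attitude']),p['origin']
def ray(c,uv):
    K,D,M,o=c;x=cv2.undistortPoints(np.array(uv,float).reshape(-1,1,2),K,D).reshape(-1,2)
    return o,np.c_[x,np.ones(len(x))]@M.T
def plane(c,uv,z):
    o,d=ray(c,uv);return o+d*((z-o[2])/d[:,2:])
def mask(im,lo,hi,roi=None):
    m=cv2.inRange(cv2.cvtColor(im,cv2.COLOR_RGB2HSV),lo,hi)
    if roi: k=np.zeros_like(m);x0,y0,x1,y1=roi;k[y0:y1,x0:x1]=255;m&=k
    return m
def blob(m):
    n,l,st,ce=cv2.connectedComponentsWithStats(m);i=1+np.argmax(st[1:,4]);return ce[i],st[i]
E
python3 - <<'E'
from h import *
rois={'top':[(130,210,178,260),(390,200,470,280),(412,220,450,255)],'scene':[(295,135,335,172),(130,280,225,360),(160,300,190,320)]}
for n in rois:
    im=cv2.imread(f'pics/{n}0.png')[:,:,::-1].copy();c=cam(n);r=rois[n]
    a=blob(mask(im,(3,110,60),(18,255,255),r[0]));f=blob(mask(im,(0,0,140),(179,70,255),r[0]))
    y=blob(mask(im,(20,120,100),(35,255,255),r[2]))
    print(n,'boss',a,plane(c,a[0],.05)); print(' flange',f,plane(c,f[0],.012)); print(' yellow',y,plane(c,y[0],.06))
    d=blob(mask(im,(100,120,30),(130,255,255),r[1]));print(' blue',d,plane(c,d[0],.03))
im=cv2.imread('pics/top0.png');cv2.imwrite('pics/crop.png',cv2.resize(im[195:275,75:195],None,fx=5,fy=5,interpolation=cv2.INTER_CUBIC))
E
```

```text
top boss (array([151.47692308, 234.43076923]), array([144, 228,  15,  14, 130], dtype=int32)) [[0.47022393 0.33839502 0.05      ]]
 flange (array([152.57034796, 234.93343419]), array([136, 217,  37,  38, 661], dtype=int32)) [[0.47102523 0.34623445 0.012     ]]
 yellow (array([435.24390244, 239.        ]), array([432, 236,   7,   7,  41], dtype=int32)) [[ 0.45019152 -0.32234645  0.06      ]]
 blue (array([426.19820656, 240.07946815]), array([ 395,  208,   64,   65, 3234], dtype=int32)) [[ 0.44898339 -0.31208385  0.03      ]]
scene boss (array([314.77777778, 151.01709402]), array([310, 143,  11,  16, 117], dtype=int32)) [[0.48058238 0.32096442 0.05      ]]
 flange (array([321.25225225, 158.48648649]), array([311, 149,  18,  17, 111], dtype=int32)) [[0.49746963 0.34003144 0.012     ]]
 yellow (array([172.25      , 309.90909091]), array([169, 307,   8,   7,  44], dtype=int32)) [[ 0.45029404 -0.32199864  0.06      ]]
 blue (array([176.1039173 , 322.66294886]), array([ 140,  289,   73,   67, 3676], dtype=int32)) [[ 0.46274316 -0.33272846  0.03      ]]
```

View pics/crop.png

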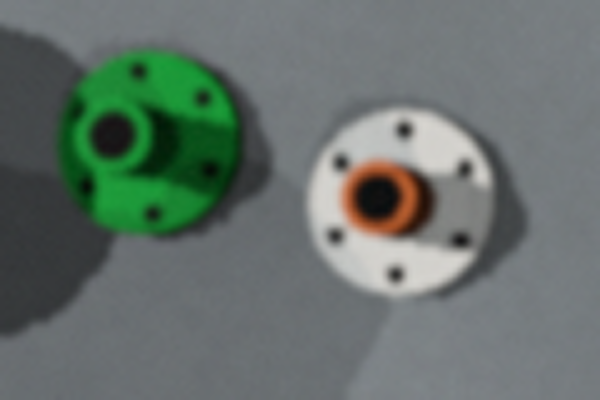

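The crop shows a silver flange with an orange-copper boss at crop (378,198), and the green look-alike beside it at (150,140). I take the hub at about (0.470, 0.341). Both views put the dome spot at (0.450, -0.322), so they agree. Next I move above the hub. The tool shift is x -0.342, y -0.180.

```bash
python3 -m inch '[[1,-0.95,-0.5,0,0,0,0],[1,-0.95,-0.5,0,0,0,0],[1,-0.95,-0.5,0,0,0,0],[1,-0.95,-0.5,0,0,0,0],[1,-0.95,-0.5,0,0,0,0],[1,-0.95,-0.5,0,0,0,0],[1,-0.95,-0.5,0,0,0,0],[1,-0.95,-0.5,0,0,0,0]]' >/dev/null; python3 -m inch '[[1,-0.95,-0.5,0,0,0,0],[1,-0.95,-0.5,0,0,0,0],[1,-0.95,-0.5,0.5,0,0,0],[1,-0.95,-0.5,0.5,0,0,0],[1,0,0,0.5,0,0,0],[1,0,0,0,0,0,0],[1,0,0,0,0,0,0]]'
python3 - <<'E'
from h import *
s=robot.observe();im=robot.get_image('wrist');cv2.imwrite('pics/w1.png',im[:,:,::-1]);c=cam('wrist',s)
a=blob(mask(im,(3,110,60),(18,255,255)));print(a,plane(c,a[0],.05),s['position'],s['tool_rot'])
E
```

```text
clock: 1.35
position: [0.4699, 0.3406, 0.1851]
tool_rot: [-0.001, 0.157, 0.988, -0.001]
ft_force: [0.4, 0.4, 0.7]
gripper_width: 0.0853
grasp_force: 0.0
(array([277.35530086, 195.34240688]), array([260, 177,  36,  40, 698], dtype=int32)) [[0.46671096 0.34114672 0.05      ]] [0.46994439 0.34059152 0.18512598] [-1.28261732e-03  1.56980723e-01  9.87600571e-01 -7.21571100e-04]
```

View pics/w1.png

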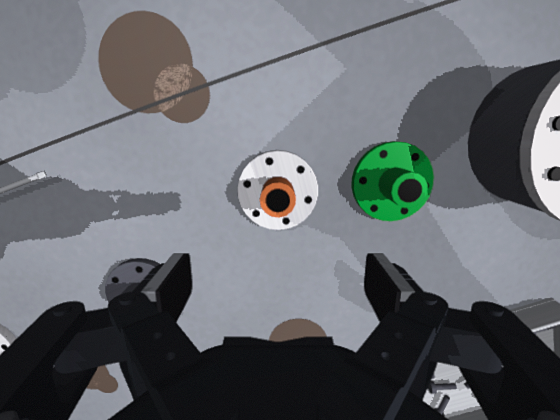

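The wrist view shows the copper boss top at (277,199), the flange centred at (278,190), and the green hub at (393,182). The dark hub is at (130,278), well to the side.

Run:
```python
from h import *
s=robot.observe();c=cam('wrist',s);M=rot(s['tool_rot'])
for n,uv,z in(('bore',(277.5,200),.052),('flange',(278,190.5),.012),('green',(393,181),.012),('dark',(130,280),.03)):
    p=plane(c,uv,z)[0];print(n,p,M.T@(p-s['position']))
```

```text
bore [0.47169829 0.34074654 0.052     ] [-1.56116101e-03 -8.64498625e-05  1.34363504e-01]
flange [0.47094318 0.34157918 0.012     ] [-0.00060633  0.00048247  0.17436386]
green [0.49998126 0.46599217 0.012     ] [0.010247   0.12777743 0.17433587]
dark [0.51461487 0.14749316 0.03      ] [-0.10213999 -0.17059426  0.15635642]
```

The hub is within 1 mm of the tool axis. I descend 164 mm and close.

```bash
python3 -m inch '[[1,-0.04,0,1,0,0,0],[1,0,0,1,0,0,0],[1,0,0,1,0,0,0],[1,0,0,1,0,0,0],[1,0,0,0.8,0,0,0],[1,0,0,0.5,0,0,0],[1,0,0,0.15,0,0,0],[1,0,0,0,0,0,0]]'; python3 -m inch '[[-1,0,0,0,0,0,0],[-1,0,0,0,0,0,0],[-1,0,0,0,0,0,0],[-1,0,0,0,0,0,0],[-1,0,0,0,0,0,0],[-1,0,0,0,0,0,0],[-1,0,0,0,0,0,0],[-1,0,0,0,0,0,0]]';python3 -m inch '[[-1,0,0,0,0,0,0],[-1,0,0,0,0,0,0],[-1,0,0,0,0,0,0],[-1,0,0,0,0,0,0],[-1,0,0,-0.2,0,0,0],[-1,0,0,-0.4,0,0,0],[-1,0,0,0,0,0,0],[-1,0,0,0,0,0,0]]'
```

```text
clock: 2.07
position: [0.4712, 0.3413, 0.0226]
tool_rot: [-0.0, 0.156, 0.988, -0.0]
ft_force: [0.1, 0.7, -0.2]
gripper_width: 0.085
grasp_force: 0.0
clock: 2.73
position: [0.4728, 0.341, 0.0243]
tool_rot: [0.001, 0.157, 0.988, 0.0]
ft_force: [-1.6, -0.3, 5.8]
gripper_width: 0.0344
grasp_force: 60.4
clock: 3.4
position: [0.4724, 0.3409, 0.0418]
tool_rot: [0.001, 0.157, 0.988, 0.001]
ft_force: [-0.5, 0.1, -2.8]
gripper_width: 0.0344
grasp_force: 60.1
```

The grip is good, with about 3 N of weight on the wrist. The TCP sits 24 mm above the underside, so contact on the dome comes at TCP z≈0.084. I lift 120 mm, then cross: tool x -0.184, y -0.638 in 22 rows.

```bash
python3 -m inch '[[-1,0,0,-0.5,0,0,0],[-1,0,0,-1,0,0,0],[-1,0,0,-1,0,0,0],[-1,0,0,-1,0,0,0],[-1,0,0,-0.5,0,0,0],[-1,-0.14,-0.48,0,0,0,0],[-1,-0.28,-0.97,0,0,0,0],[-1,-0.28,-0.97,0,0,0,0]]' >/dev/null; python3 -m inch '[[-1,-0.28,-0.97,0,0,0,0],[-1,-0.28,-0.97,0,0,0,0],[-1,-0.28,-0.97,0,0,0,0],[-1,-0.28,-0.97,0,0,0,0],[-1,-0.28,-0.97,0,0,0,0],[-1,-0.28,-0.97,0,0,0,0],[-1,-0.28,-0.97,0,0,0,0],[-1,-0.28,-0.97,0,0,0,0]]'; python3 -m inch '[[-1,-0.28,-0.97,0,0,0,0],[-1,-0.28,-0.97,0,0,0,0],[-1,-0.28,-0.97,0,0,0,0],[-1,-0.28,-0.97,0,0,0,0],[-1,-0.28,-0.97,0,0,0,0],[-1,-0.28,-0.97,0,0,0,0],[-1,-0.28,-0.97,0,0,0,0],[-1,-0.28,-0.97,0,0,0,0]]'; python3 -m inch '[[-1,-0.28,-0.97,0,0,0,0],[-1,-0.28,-0.97,0,0,0,0],[-1,-0.28,-0.97,0,0,0,0],[-1,-0.14,-0.48,0,0,0,0],[-1,0,0,0,0,0,0],[-1,0,0,0,0,0,0],[-1,0,0,0,0,0,0],[-1,0,0,0,0,0,0]]'
```

```text
clock: 4.73
position: [0.4594, 0.0213, 0.1592]
tool_rot: [-0.001, 0.157, 0.988, -0.0]
ft_force: [0.1, -0.2, -2.4]
gripper_width: 0.0341
grasp_force: 60.6
clock: 5.4
position: [0.4512, -0.2203, 0.1591]
tool_rot: [-0.001, 0.157, 0.988, 0.001]
ft_force: [-0.2, 1.1, -3.1]
gripper_width: 0.0345
grasp_force: 60.6
clock: 6.07
position: [0.4492, -0.3235, 0.1601]
tool_rot: [-0.001, 0.156, 0.988, 0.001]
ft_force: [-0.1, -0.4, -3.0]
gripper_width: 0.0344
grasp_force: 60.8
```

I lower to just above the dome (underside about 15 mm clear) and look.

```bash
python3 -m inch '[[-1,0,0,0.5,0,0,0],[-1,0,0,0.7,0,0,0],[-1,0,0,0.5,0,0,0],[-1,0,0,0.3,0,0,0],[-1,0,0,0,0,0,0],[-1,0,0,0,0,0,0],[-1,0,0,0,0,0,0]]'
python3 - <<'E'
from h import *
out=[]
for n,(x,y) in(('top',(427,239)),('scene',(178,305))):
    im=robot.get_image(n);cv2.imwrite(f'pics/{n}2.png',im[:,:,::-1]);out.append(cv2.resize(im[y-65:y+65,x-65:x+65],(400,400),interpolation=cv2.INTER_CUBIC))
cv2.imwrite('pics/pl.png',np.hstack(out)[:,:,::-1])
E
```

```text
clock: 6.65
position: [0.4502, -0.3253, 0.102]
tool_rot: [0.001, 0.156, 0.988, -0.001]
ft_force: [-0.6, -0.3, -1.6]
gripper_width: 0.0343
grasp_force: 60.8
```

View pics/pl.png

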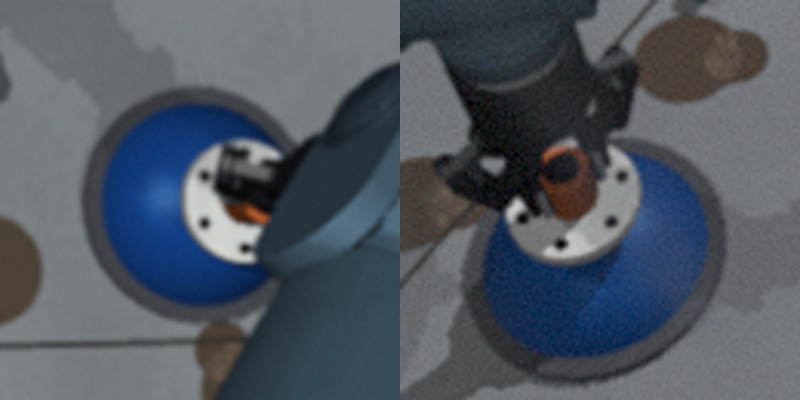

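Left (top view): the flange is centred near crop (245,200), partly hidden by the arm. Right (scene): the flange spans columns 503–642 and the boss bore is at (560,167). The flange is clear of the dome. I fit its rim on its height plane.

Run:
```python
from h import *
from scipy.optimize import least_squares
for n,(x,y),roi in(('top',(427,239),(415,210,470,270)),('scene',(178,305),(140,270,195,330))):
    im=cv2.imread(f'pics/{n}2.png')[:,:,::-1].copy();c=cam(n)
    m=mask(im,(0,0,115),(179,60,255),roi);ct=max(cv2.findContours(m,0,1)[0],key=cv2.contourArea)
    nz=np.array(c[3]);P=plane(c,cv2.convexHull(ct).reshape(-1,2),.09)[:,:2]
    f=lambda q:np.hypot(*(P-q).T)-.0445
    r=least_squares(f,P.mean(0),loss='soft_l1',f_scale=.001);print(n,cv2.boundingRect(ct),r.x,(f(r.x)*1e3).round(1))
c=cam('scene');print('bore',plane(c,(165,294.3),.130))
```

```text
top (421, 221, 26, 39) [ 0.44903914 -0.32026765] [ -1.2 -21.3 -15.8  -0.6   1.2   0.8   0.1   0.   -0.1  -0.6  -0.1  -0.2
   0.1  -0.    0.    0.2  -0.4]
scene (150, 287, 41, 38) [ 0.45071339 -0.32274044] [ 0.  -0.2 -0.6  0.  -0.6 -0.6 -0.3 -0.2  0.2  0.5  1.2  0.4 -0.5 -0.5
 -0.3 -0.8 -1.7 -0.5]
bore [[ 0.4495169  -0.32322895  0.13      ]]
```

The hub is centred on the spot to within about 2 mm. I lower it slowly.

```bash
python3 -m inch '[[-1,0,0,0.15,0,0,0],[-1,0,0,0.15,0,0,0],[-1,0,0,0.1,0,0,0],[-1,0,0,0.05,0,0,0],[-1,0,0,0,0,0,0],[-1,0,0,0,0,0,0]]'; python3 -m inch '[[-1,0,0,0.03,0,0,0],[-1,0,0,0.03,0,0,0],[-1,0,0,0,0,0,0],[-1,0,0,0,0,0,0]]'
```

```text
clock: 7.25
position: [0.4494, -0.325, 0.0871]
tool_rot: [-0.0, 0.157, 0.988, 0.0]
ft_force: [0.1, 0.2, -2.3]
gripper_width: 0.0341
grasp_force: 60.8
clock: 7.58
position: [0.4494, -0.325, 0.0855]
tool_rot: [-0.0, 0.157, 0.988, -0.0]
ft_force: [0.4, 0.8, -2.3]
gripper_width: 0.0344
grasp_force: 60.8
```

```bash
for i in 1 2 3; do python3 -m inch '[[-1,0,0,0.03,0,0,0],[-1,0,0,0,0,0,0],[-1,0,0,0,0,0,0]]' | egrep 'posi|ft_'; done
```

```text
position: [0.4494, -0.325, 0.0846]
ft_force: [-0.9, 0.4, -2.7]
position: [0.4496, -0.3252, 0.0843]
ft_force: [-1.1, 2.0, 1.9]
position: [0.4498, -0.3252, 0.0842]
ft_force: [-3.1, 3.6, 8.1]
```

Light contact at about 11 N, including the weight. I ease back 0.9 mm, then open a little and check.

```bash
python3 -m inch '[[-1,0,0,-0.03,0,0,0],[-1,0,0,0,0,0,0],[-1,0,0,0,0,0,0]]'; python3 -m inch '[[-0.15,0,0,0,0,0,0],[-0.1,0,0,0,0,0,0],[-0.05,0,0,0,0,0,0],[0,0,0,0,0,0,0],[0,0,0,0,0,0,0],[0,0,0,0,0,0,0],[0,0,0,0,0,0,0],[0,0,0,0,0,0,0]]'
python3 - <<'E'
from h import *
im=robot.get_image('scene');cv2.imwrite('pics/s3.png',cv2.resize(im[235:385,90:290,::-1],None,fx=4,fy=4,interpolation=cv2.INTER_CUBIC))
E
```

```text
clock: 8.58
position: [0.4497, -0.3252, 0.0842]
tool_rot: [0.0, 0.157, 0.988, -0.0]
ft_force: [-1.9, 2.2, 5.5]
gripper_width: 0.0341
grasp_force: 61.4
clock: 9.25
position: [0.4495, -0.325, 0.0837]
tool_rot: [0.0, 0.157, 0.988, -0.0]
ft_force: [-0.2, -0.2, 0.4]
gripper_width: 0.0423
grasp_force: 0.0
```

View pics/s3.png

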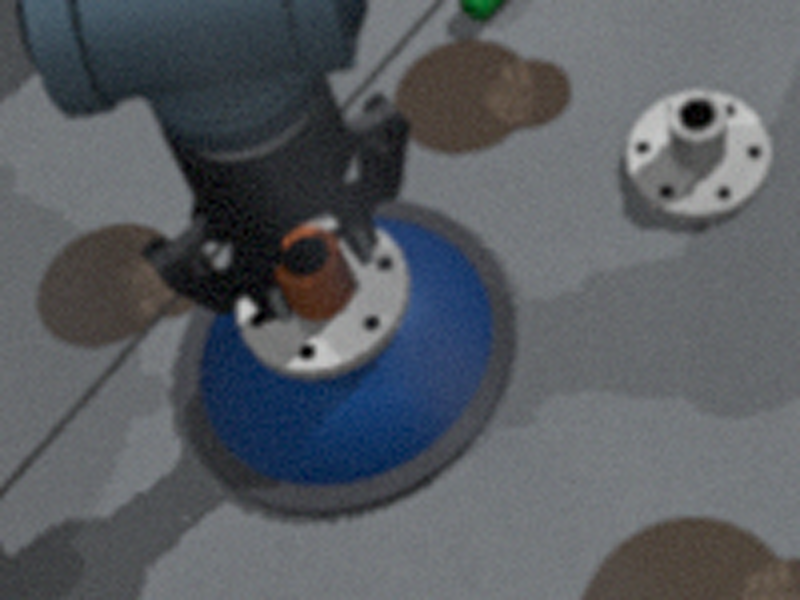

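The hub sits on the dome with its boss at crop (315,270). It leans the same as when it was held, so it is level. The silver hub at (697,155) is untouched. The pads carry no force, so I open fully, wait, and rise straight up.

```bash
python3 -m inch '[[0.2,0,0,0,0,0,0],[0.5,0,0,0,0,0,0],[0.8,0,0,0,0,0,0],[1,0,0,0,0,0,0],[1,0,0,0,0,0,0],[1,0,0,0,0,0,0],[1,0,0,-0.2,0,0,0],[1,0,0,-0.4,0,0,0]]'; python3 -m inch '[[1,0,0,-0.7,0,0,0],[1,0,0,-1,0,0,0],[1,0,0,-1,0,0,0],[1,0,0,-1,0,0,0],[1,0.9,0,-0.5,0,0,0],[1,0.9,0,0,0,0,0],[1,0.9,0,0,0,0,0],[1,0,0,0,0,0,0]]'; python3 -m inch '[[1,0,0,0,0,0,0],[1,0,0,0,0,0,0],[1,0,0,0,0,0,0],[1,0,0,0,0,0,0],[1,0,0,0,0,0,0],[1,0,0,0,0,0,0],[1,0,0,0,0,0,0],[1,0,0,0,0,0,0]]' >/dev/null
python3 - <<'E'
from h import *
s=robot.observe();w=robot.get_image('wrist');im=robot.get_image('scene')
b=blob(mask(im,(3,110,60),(18,255,255),(140,270,200,330)));print(b)
for i in range(4): robot.get_image('top')
im2=robot.get_image('scene');print(blob(mask(im2,(3,110,60),(18,255,255),(140,270,200,330))))
a=cv2.resize(im[260:370,120:230],(400,400),interpolation=cv2.INTER_CUBIC)
cv2.imwrite('pics/f.png',np.hstack([a,cv2.resize(w[:, 70:490],(400,400))])[:,:,::-1])
E
```

```text
clock: 9.97
position: [0.4486, -0.3241, 0.1008]
tool_rot: [-0.001, 0.157, 0.988, 0.001]
ft_force: [0.1, 1.0, 0.0]
gripper_width: 0.0852
grasp_force: 0.0
clock: 10.63
position: [0.3699, -0.2987, 0.2286]
tool_rot: [-0.0, 0.157, 0.988, -0.0]
ft_force: [-0.3, 0.8, -0.6]
gripper_width: 0.0855
grasp_force: 0.0
(array([167.28440367, 303.94495413]), array([158, 292,  19,  23, 218], dtype=int32))
(array([167.28703704, 304.12962963]), array([158, 292,  19,  23, 216], dtype=int32))
```

View pics/f.png

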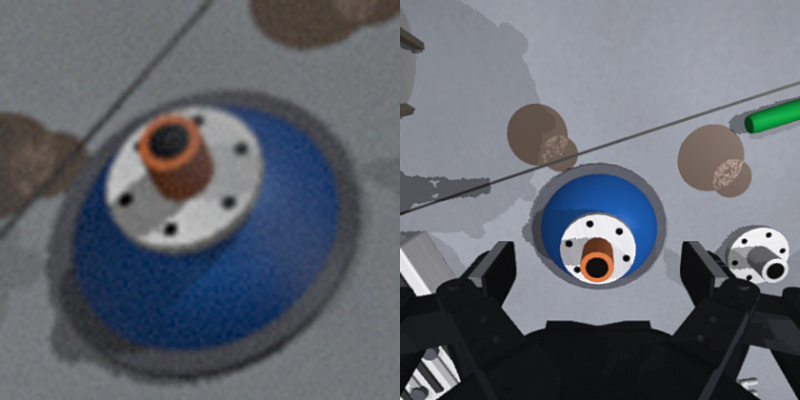

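The hub stands alone on the dome in both views, and its blob is steady. A quick numeric check of centring and tilt follows before I hand in.

Run:
```python
from h import *
c=cam('scene');print(plane(c,(166.75,297.95),.112),plane(c,(170.6,307.3),.072))
robot.observe()
r=robot.sign_off();print(r)
```

```text
[[ 0.44851105 -0.32212596  0.112     ]] [[ 0.44917683 -0.32257965  0.072     ]]
the job is handed in; nothing more can be done
None
```

The copper-bossed hub is balanced boss up on the blue dome, let go and at rest. The last picture puts its axis about 1–2 mm from the yellow spot and tilted about 1°. I kept clear of the silver and dark hubs and handed the job in at about 12 s; `sign_off()` gave no verdict.

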